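# Seat a plate against its datum stops and lock spring nuts in a strut channel

### The job

Set up the clamping rig: lay the mounting plate flat on the rig's bed clear of all the stops, slide it straight back against the two rear stops and only then sideways against the side stop, so that it is fully home. After that lock every spring channel nut from the tray into the rig's channel: lower it lengthwise through the slot, press it down, give it a quarter turn and let it spring up so that its grooves catch the channel lips. Finish with the plate home and all nuts locked, and do not disturb the timer and the marker pen that lie between them.

Things in the scene. Friction and masses are not known exactly. Their poses are not given: they have to be found in the camera images.
- rig: rig fixed on the bench: steel strut channel nearest the robot, grey bed with three stop pins behind it. Origin under the middle of the channel at the base's underside (4 mm over the bench); x across the channel towards the bed, y along the channel, z up. Channel outside 102 (x) x 260 (y) x 37.5 mm high, inside floor z = 6 mm, inside x = +-47, y = +-124 mm, ends capped. Three nuts fit side by side at y = -75, 0, 75 mm
- channel_mid (a point): middle of the channel's open slot at the lips' top (rig 0, 0, 37.5 mm). Slot 46 mm wide (x = +-23); the lips' turned-down edges are 4 mm thick (x = 23 to 27 mm each side) and reach down to rig z = 27.5 mm. A nut passes the slot only lengthwise (its x along rig y)
- lock_mid (a point): where a nut's origin is when locked in the middle of the channel (rig 0, 0, -0.5 mm): nut turned across (its x along rig x, either way round), lip edges in its grooves. Pressed right down its origin is at rig z = -10 mm, where its bar clears the lip edges by 3.5 mm and can turn; not turned and let go, it springs up to rig z = +6 mm
- plate_home (a point): where the middle of the plate's underside is at home (rig 118, -45, 22 mm), axes as the rig's. Bed top is at rig z = 22 mm and spans x = 57 to 177, y = -120 to 30 mm; the channel wall in front of it is 15.5 mm higher
- rear_stops (a point): midpoint between the two rear stops, on the bed: vertical pins 16 mm thick, 14 mm high, centres at rig x = 166, y = 0 and -90 mm. The plate's long edge goes against them
- side_stop (a point): centre of the side stop on the bed: pin 16 mm thick, 14 mm high, at rig x = 118, y = -118 mm. The plate's short edge on the -y side goes against it
- plate: aluminium mounting plate 80 (x) x 130 (y) x 16 mm, about 0.45 kg, lying on a blue notebook; origin at the centre of its underside, z up; a black square grip boss 28 x 28 mm stands on its middle from z = 16 to 54 mm, to be pinched from above. At home its x axis lies along the rig's x, either way round
- nut1: spring channel nut standing in the tray, 0.15 kg; two or three nuts are present, all alike. Origin: centre of the underside of its foot when fully out (the tray floor at the start); x along its length, z up; a half turn is the same. Foot pad 60 x 32 x 4 mm, steel nut bar 80 (x) x 36 x 14 mm at z 20 to 34 mm, black grip bar on top 56 (x) x 18 x 30 mm at z 64 to 94 mm: pinch it across its 18 mm
- nut2: spring channel nut, same as nut1 in all respects. The foot pad is held out by a spring inside the nut and can be pressed in by up to 16 mm (3 N at first, about 6 N fully in), so the nut sinks when pressed down and springs back when let go. A neck 18 mm thick joins the nut bar and the grip bar
- nut3: spring channel nut, same as nut1 in all respects. The nut bar's upper face has two cross grooves 6 mm deep (floor at z = 28 mm), open upward, at x = 20 to 31 mm and x = -20 to -31 mm, which catch the turned-down edges of the channel lips
- instrument_front (a point): middle of the foot of the front face of the tall fixed instrument (obstacle, 0.33 m high, 0.31 m wide along y, 0.30 m deep behind this face) that stands behind the way from tray and plate to the rig: carry things past in front of it
- tray: grey tool tray 170 (x) x 260 (y) x 35 mm, fixed, holding the nuts upright in a row along y, about 68 mm apart; origin at the centre of its underside, z up; inner floor at z = 2 mm, walls 2 to 3 mm thick
- timer: bystander: small white timer, 70 x 62 x 21 mm, on the bench; origin at the centre of its underside
- marker: bystander: marker pen, 135 mm long, 14 mm thick, lying near the front edge

How it is judged (in metres and radians):
On the way, in this order (a step that is already met when the one before it is completed fails the run):
1. the plate lies flat on the bed, at least 4 mm clear of the rear stops and of the side stop, no nut locked yet (z of plate in the frame of plate_home between -0.003 and 0.002 m and angle between plate's own z axis and vertical below 0.04 rad and x of plate in the frame of plate_home between -0.06 and -0.004 m and y of plate in the frame of plate_home between 0.004 and 0.05 m and not (x of nut1 in the frame of rig between -0.006 and 0.006 m and y of nut1 in the frame of rig between -0.105 and 0.105 m and z of nut1 in the frame of rig between -0.0035 and 0.0025 m and angle between the x axis of nut1 and the x axis of rig, either way round below 0.2 rad and angle between nut1's own z axis and vertical below 0.08 rad) and not (x of nut2 in the frame of rig between -0.006 and 0.006 m and y of nut2 in the frame of rig between -0.105 and 0.105 m and z of nut2 in the frame of rig between -0.0035 and 0.0025 m and angle between the x axis of nut2 and the x axis of rig, either way round below 0.2 rad and angle between nut2's own z axis and vertical below 0.08 rad) and not (x of nut3 in the frame of rig between -0.006 and 0.006 m and y of nut3 in the frame of rig between -0.105 and 0.105 m and z of nut3 in the frame of rig between -0.0035 and 0.0025 m and angle between the x axis of nut3 and the x axis of rig, either way round below 0.2 rad and angle between nut3's own z axis and vertical below 0.08 rad)), for 0.2 s.
2. the plate lies flat against both rear stops (within 2.5 mm) while still at least 3.5 mm clear of the side stop (z of plate in the frame of plate_home between -0.003 and 0.002 m and angle between plate's own z axis and vertical below 0.04 rad and angle between the x axis of plate and the x axis of rig, either way round below 0.035 rad and x of plate in the frame of plate_home between -0.0025 and 0.003 m and y of plate in the frame of plate_home between 0.0035 and 0.05 m), for 0.1 s.
3. the plate is home against the rear and side stops (within 2.5 mm), no nut locked yet (z of plate in the frame of plate_home between -0.003 and 0.002 m and angle between plate's own z axis and vertical below 0.04 rad and angle between the x axis of plate and the x axis of rig, either way round below 0.035 rad and x of plate in the frame of plate_home between -0.0025 and 0.003 m and y of plate in the frame of plate_home between -0.003 and 0.0025 m and not (x of nut1 in the frame of rig between -0.006 and 0.006 m and y of nut1 in the frame of rig between -0.105 and 0.105 m and z of nut1 in the frame of rig between -0.0035 and 0.0025 m and angle between the x axis of nut1 and the x axis of rig, either way round below 0.2 rad and angle between nut1's own z axis and vertical below 0.08 rad) and not (x of nut2 in the frame of rig between -0.006 and 0.006 m and y of nut2 in the frame of rig between -0.105 and 0.105 m and z of nut2 in the frame of rig between -0.0035 and 0.0025 m and angle between the x axis of nut2 and the x axis of rig, either way round below 0.2 rad and angle between nut2's own z axis and vertical below 0.08 rad) and not (x of nut3 in the frame of rig between -0.006 and 0.006 m and y of nut3 in the frame of rig between -0.105 and 0.105 m and z of nut3 in the frame of rig between -0.0035 and 0.0025 m and angle between the x axis of nut3 and the x axis of rig, either way round below 0.2 rad and angle between nut3's own z axis and vertical below 0.08 rad)), for 0.2 s.
4. every nut present is locked in the channel (x of nut1 in the frame of rig between -0.006 and 0.006 m and y of nut1 in the frame of rig between -0.105 and 0.105 m and z of nut1 in the frame of rig between -0.0035 and 0.0025 m and angle between the x axis of each of nut1, nut2, nut3 and the x axis of rig, either way round below 0.2 rad and angle between each of nut1, nut2, nut3's own z axis and vertical below 0.08 rad and x of nut2 in the frame of rig between -0.006 and 0.006 m and y of nut2 in the frame of rig between -0.105 and 0.105 m and z of nut2 in the frame of rig between -0.0035 and 0.0025 m and x of nut3 in the frame of rig between -0.006 and 0.006 m and y of nut3 in the frame of rig between -0.105 and 0.105 m and z of nut3 in the frame of rig between -0.0035 and 0.0025 m), for 0.2 s.
At the end, for the whole second after the job is handed in: Plate flat on the bed, within 2.5 mm of the rear and side stops, square within 2 degrees; every nut present upright in the channel, within 6 mm of its middle line and 105 mm of its middle, turned across it within 0.2 rad, its origin at rig z -3.5 to +2.5 mm; all at rest (all of step 4 and z of plate in the frame of plate_home between -0.003 and 0.002 m and angle between plate's own z axis and vertical below 0.04 rad and angle between the x axis of plate and the x axis of rig, either way round below 0.035 rad and x of plate in the frame of plate_home between -0.0025 and 0.003 m and y of plate in the frame of plate_home between -0.003 and 0.0025 m and linear speed of each of plate, nut1, nut2, nut3 below 0.02 m/s); the robot touches nothing.
It fails at once if the timer is moved more than 30 mm (distance of timer from where it was at the start of the episode above 0.03 m).
It fails at once if the marker is moved more than 30 mm (distance of marker from where it was at the start of the episode above 0.03 m).
Of nut1, nut2, nut3 only 2 to 3 are there at a start; the rules pass over those that are not, and their reading is None.
At some moment in a run one of plate may be knocked a few centimetres aside while the robot is not near it.
Once in a run the grip may slacken for a moment while it holds something.
It also fails if it takes over 210 s, if anything falls off the work surface, if the arm or the gripper's body presses on something with over 40 N, if the wrist force passes 120 N, or if a joint passes its speed limit or range.

### The arm

A 6-joint arm with a two-finger parallel gripper is mounted at the origin on a cart in front of the work surface, level with it; the furniture and walls round the work are solid. World frame = base frame: x ahead of the robot, y to its left, z up, the work surface at z = 0. Lengths are in mm, angles in rad, forces in N, time in s.
With the tool pointing down it reaches from about 275 to 825 mm from the base axis. Payload 4.9 kg.
Tool frame: the origin (TCP) lies at the very end of the fingers, on their centre line; the grasp point (between the pads) lies 19 mm behind it; z points along the fingers, y is the line along which they close (so a half turn about z gives the same grasp; the last joint's range is limited). The gripper opens to 85 mm and grips with 20 to 120 N. Pads are 22 mm wide; open, the fingers measure 114 mm over their backs; the gripper's body (76 mm by 85 mm) begins 54 mm behind the grasp point. The pads swing forward as they close: fully open they stand 13 mm farther back than shut.
Start: joints at [1.151, 0.326, -0.193, 1.052, 0, 1.437], TCP at [155.053, 527.709, 202.181] pointing down, gripper open.
Joint ranges: [-2.65, 2.65], [-0.97, 1.79], [-1.3, 1.35], [-1.93, 2.1], [-1.47, 1.37], [-3.14, 3.14]. Speed limits (rad/s): [2.57, 2.57, 3.14, 3.14, 3.14, 3.14].

### API

Orientations are given as [roll, pitch, yaw] about the fixed x, y, z axes, in that order (R = Rz(yaw) Ry(pitch) Rx(roll)).
In Python, from bench import bot, solve_ik, imaging gives the robot as it stands. Calls block until the motion is done:
- bot.move_ptp(position, orientation): joint-space move of the TCP to a pose.
- bot.movel(position, rot=None, max_speed=150, threshold=None): straight line of the TCP; rot=None keeps the orientation; max_speed is the mean speed in mm/s. With threshold (N) it stops when the force on the tool has changed by that much, and returns True; else False.
- bot.move_j(angles): joint-space move.
- bot.grip(opening, effort=None): opening from 0.0 (shut) to 1.0 (fully open); effort is the grip in N (None keeps the last); returns when the fingers have stopped.
- bot.dwell(seconds).
- solve_ik(position, orientation): joint angles nearest the present ones, or None.
- bot.get_state(): the state.
- imaging.capture(name): name is "scene" or "top"; returns the picture (420x560x3 uint8, blue, green, red); there is no depth.
- imaging.camera_model(name): a dict with "K" (3x3 intrinsics, pixels), "position" and "rotation" of the camera in the world. Camera axes: x right, y up, looking along -z (the intrinsics and any distortion apply to the point x, -y, -z); pixel columns grow to the right and rows downward; lengths in mm; the calibration is good to about 2 mm. A picture is of the moment at which its call begins. camera_model takes no time and is no camera call.
A pose or a line that the arm cannot do raises bot.IKError and nothing moves.
- bot.sign_off(): hands the job in; it is judged then, once.
The state is a dict: "t": time; "qpos": joint angles; "joint_velocities": joint speeds; "effort": joint torques, N m; "tcp_pos": TCP position; "orientation": TCP orientation; "contact_force": force on the tool from outside, world axes, zero at the start; "wrist_torque": the same for the moment, N m; "opening": opening from 0.0 (shut) to 1.0 (fully open); "gripper_force": force on a finger pad.
Only numpy, scipy, OpenCV 4.12 (cv2) and the standard library are available. Lean on these libraries where they do the work, as an engineer would, in place of code of your own. Each camera call takes 0.05 s, during which the arm holds its last target. There are 200 camera calls.

## Working session

There is one attempt and no reset: what is moved stays moved. The work goes in short steps, each a Python script; the robot and the scene stay as the last script left them, time stands still between calls to the robot, and variables do not carry over. Pictures are saved under pics/ and viewed, at most 14 in all, crops included, and the job is handed in when it is done.

```bash
ls; mkdir -p pics
python3 - <<'E'
from bench import bot, imaging
import cv2,numpy as np
np.set_printoptions(precision=4,suppress=True)
for n in("scene","top"):
    cv2.imwrite(f"pics/{n}0.png",imaging.capture(n)); m=imaging.camera_model(n); print(n,m)
s=bot.get_state();print(s["t"],s["tcp_pos"],s["orientation"],s["contact_force"])
E
```

```text
pics
scene {'K': array([[473.3814,   0.    , 274.361 ],
       [  0.    , 473.3814, 214.5357],
       [  0.    ,   0.    ,   1.    ]]), 'position': array([ -172.1383, -1028.9642,  1017.1067]), 'rotation': array([ 0.9044,  0.01  , -0.6037])}
top {'K': array([[448.5332,   0.    , 286.5328],
       [  0.    , 448.5332, 202.0893],
       [  0.    ,   0.    ,   1.    ]]), 'position': array([ 340.4319,  -44.1267, 1243.6625]), 'rotation': array([ 0.1453, -0.0058, -1.5903])}
0.1 [154.7829 527.174  201.4817] [-3.14   -0.0003  2.8559] [-0.1162  0.7005  0.2572]
```

View pics/scene0.png

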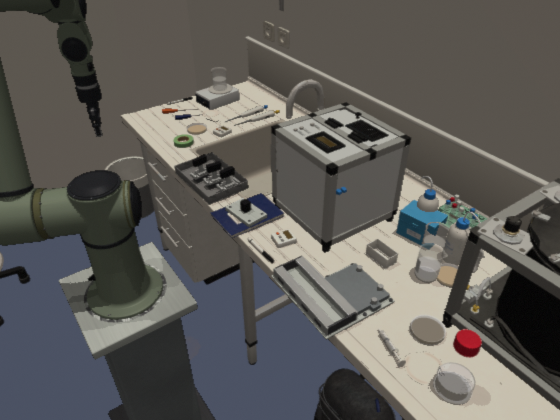

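View pics/top0.png

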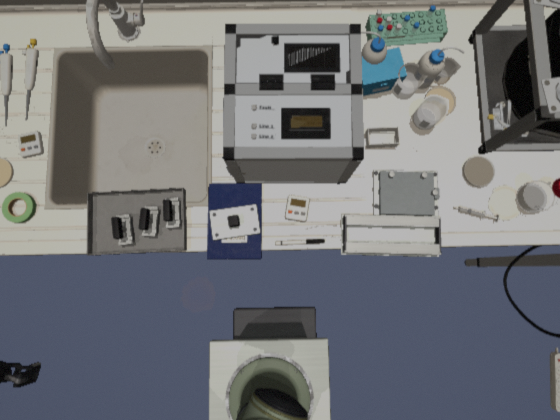

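```bash
cat > h.py <<'E'
from bench import bot, solve_ik, imaging
import cv2,numpy as np
from scipy.spatial.transform import Rotation as Ro
np.set_printoptions(precision=2,suppress=True)
def cam(n):
    m=imaging.camera_model(n); return m["K"],np.array(m["position"]),Ro.from_euler('xyz',m["rotation"]).as_matrix()
def proj(n,p):
    K,c,R=cam(n); q=(np.atleast_2d(p)-c)@R; q=q*[1,-1,-1]; u=q@K.T; return u[:,:2]/u[:,2:]
def ray(n,uv):
    K,c,R=cam(n); uv=np.atleast_2d(uv); d=np.c_[uv,np.ones(len(uv))]@np.linalg.inv(K).T*[1,-1,-1]; return c,d@R.T
def onz(n,uv,z):
    c,d=ray(n,uv); return c+d*((z-c[2])/d[:,2])[:,None]
def crop(img,x0,x1,y0,y1,s,name):
    cv2.imwrite(name,cv2.resize(img[y0:y1,x0:x1],None,fx=s,fy=s,interpolation=cv2.INTER_CUBIC))
E
python3 - <<'E'
from h import *
t=cv2.imread("pics/top0.png"); s=cv2.imread("pics/scene0.png")
crop(t,85,270,180,265,4,"pics/c1.png"); crop(t,335,445,165,260,5,"pics/c2.png"); crop(s,265,400,250,330,5,"pics/c3.png")
print(onz("top",[[136,221],[234,222],[390,235]],0), proj("scene",[[500,-330,40],[460,-330,40]]))
E
```

```text
[[ 476.95  364.55    0.  ]
 [ 469.02   92.37    0.  ]
 [ 424.6  -340.27    0.  ]] [[332.43 275.75]
 [321.54 281.62]]
```

View pics/c1.png

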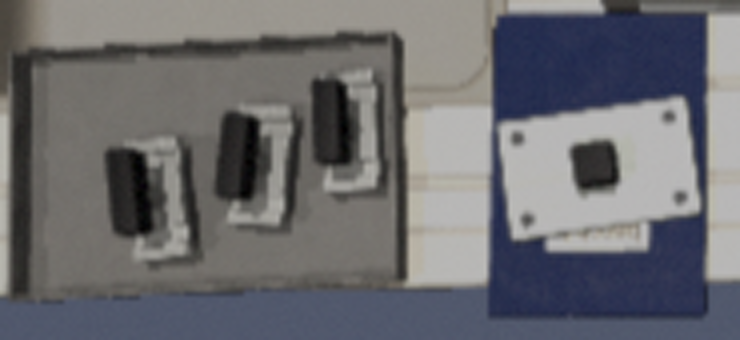

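View pics/c2.png

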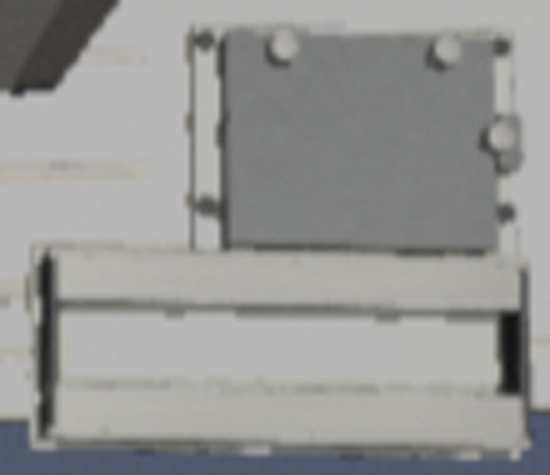

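View pics/c3.png

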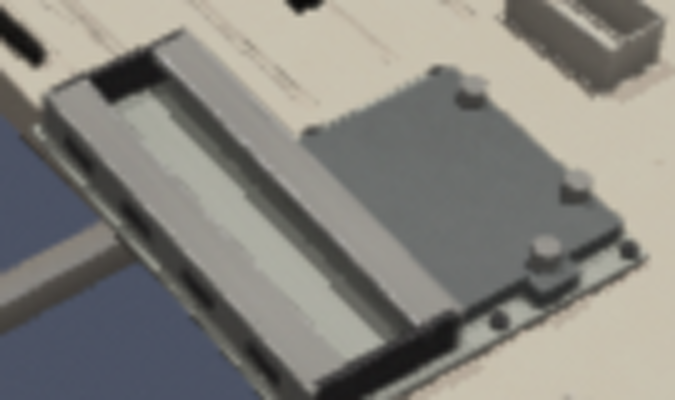

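```bash
cat >> h.py <<'E'
def up(img,x0,x1,y0,y1,s=8): return cv2.resize(img[y0:y1,x0:x1],None,fx=s,fy=s,interpolation=cv2.INTER_CUBIC)
def blobs(img,x0,x1,y0,y1,thr,amin,s=8):
    g=up(img,x0,x1,y0,y1,s).max(2); m=(g<thr).astype(np.uint8)
    cs,_=cv2.findContours(m,cv2.RETR_EXTERNAL,cv2.CHAIN_APPROX_NONE)
    out=[]
    for c in cs:
        a=cv2.contourArea(c)/s/s
        if a<amin: continue
        M=cv2.moments(c); f=lambda p:(np.asarray(p,float)+.5)/s-.5+[x0,y0]
        out.append((a,f([M['m10']/M['m00'],M['m01']/M['m00']]),f(cv2.boxPoints(cv2.minAreaRect(c)))))
    return out
def fitrig(top,scene):
    from scipy.optimize import least_squares
    L=np.array([[166,0,40],[166,-90,40],[118,-118,40]],float)
    def f(p):
        q=L.copy(); c,s=np.cos(p[2]),np.sin(p[2]); q[:,0]=p[0]+c*L[:,0]-s*L[:,1]; q[:,1]=p[1]+s*L[:,0]+c*L[:,1]
        return np.r_[(proj("top",q)-top).ravel(),(proj("scene",q)-scene).ravel()]
    r=least_squares(f,[420,-330,0]); return r.x,r.fun
E
python3 - <<'E'
from h import *
t=cv2.imread("pics/top0.png"); s=cv2.imread("pics/scene0.png")
u=lambda p,k,o:(np.array(p,float)+.5)/k-.5+o
tp=u([[285,47],[447,48],[503,136]],5,[335,165]); sp=u([[470,90],[576,182],[547,246]],5,[265,250])
print("both",*fitrig(tp,sp))
# slot edges, top view (lips top world z 41.5): far edge, near edge
print("slot far",onz("top",u([[60,302],[500,313]],5,[335,165]),41.5)); print("slot near",onz("top",u([[60,385],[500,393]],5,[335,165]),41.5))
print("outer far",onz("top",u([[60,249],[520,265]],5,[335,165]),41.5))
for T in(38,50):
  print("thr",T)
  for a,c,b in blobs(t,104,184,190,248,T,60): print("nut",a,c,onz("top",c,82)[0][:2], [onz("top",q,82)[0][:2] for q in b])
  for a,c,b in blobs(t,222,247,208,234,T,30): print("boss",a,c,onz("top",c,45)[0][:2])
  for a,c,b in blobs(s,185,262,145,222,T,15): print("sc",a,c)
q=u([[498,124],[687,96],[701,212],[513,240]],4,[85,180]); P=onz("top",q,26); print(P,P.mean(0),np.linalg.norm(P-np.roll(P,1,0),axis=1))
crop(s,190,290,140,250,5,"pics/c4.png")
E
```

```text
both [ 421.65 -340.22   -0.03] [ 0.21  0.45  0.6   0.49  0.33  0.23  0.08 -1.34  0.23 -0.9   0.06 -0.2 ]
slot far [[ 450.9  -214.89   41.5 ]
 [ 440.48 -451.7    41.5 ]]
slot near [[ 406.36 -213.16   41.5 ]
 [ 397.57 -448.81   41.5 ]]
outer far [[ 479.6  -216.01   41.5 ]
 [ 466.23 -464.27   41.5 ]]
thr 38
nut 79.515625 [119.51 227.59] [451.6  379.73] [array([477.44, 390.71]), array([479.05, 377.74]), array([426.13, 368.58]), array([424.55, 381.48])]
nut 71.09375 [146.69 219.34] [471.77 310.  ] [array([446.77, 316.97]), array([499.14, 313.36]), array([497.87, 302.31]), array([445.51, 305.99])]
sc 95.296875 [245.24 205.42]
sc 25.2890625 [211.61 185.89]
sc 32.0078125 [199.99 178.75]
sc 122.3203125 [226.98 172.  ]
sc 119.9921875 [213.79 166.51]
sc 111.390625 [199.45 160.48]
thr 50
nut 193.3671875 [117.1  227.75] [451.3  385.93] [array([478.42, 402.61]), array([481.02, 375.76]), array([425.41, 367.61]), array([422.86, 394.28])]
nut 185.40625 [144.23 218.96] [472.87 316.43] [array([448.38, 331.59]), array([502.4, 326.2]), array([498.5 , 299.85]), array([444.52, 305.42])]
nut 174.1953125 [167.63 210.42] [494.11 256.14] [array([522.23, 269.72]), array([522.83, 244.36]), array([467.55, 241.13]), array([466.97, 266.33])]
boss 60.3203125 [233.09 221.46] [465.87  89.87]
sc 104.265625 [245.27 205.34]
sc 43.4140625 [212.46 185.32]
sc 259.2734375 [217.36 191.86]
sc 48.53125 [200.07 178.59]
sc 541.8203125 [214.   166.06]
[[498.84 157.37  26.  ]
 [515.76  28.1   26.  ]
 [436.03  19.38  26.  ]
 [419.48 146.8   26.  ]] [467.53  87.91  26.  ] [ 80.06 130.37  80.21 128.49]
```

View pics/c4.png

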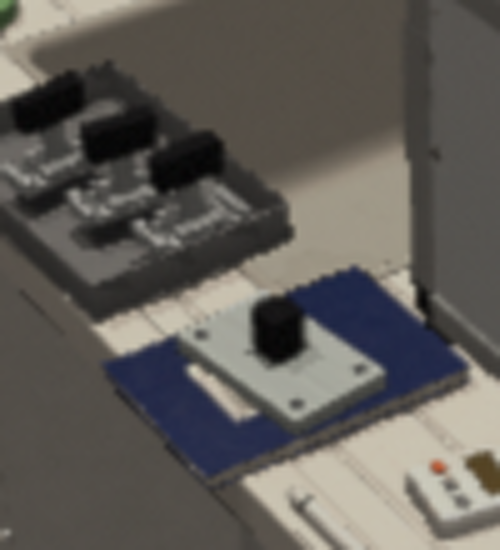

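```bash
cat >> h.py <<'E'
PI=np.pi
def down(d): return [PI,0,(PI+d+PI)%(2*PI)-PI]
def st(m=""):
    s=bot.get_state(); print(m,"t%.1f"%s["t"],s["tcp_pos"],"yaw%.3f"%s["orientation"][2],"F",s["contact_force"],"op%.3f gf%.1f"%(s["opening"],s["gripper_force"])); return s
E
python3 - <<'E'
from h import *
print(onz("scene",[[327,243],[283,205]],0))
print(solve_ik([466,89,150],down(.13)))
bot.move_ptp([466,89,150],down(.13)); bot.grip(.6,60)
bot.movel([466,89,75],max_speed=120); s0=st()
print(bot.movel([466,89,20],max_speed=25,threshold=4)); s=st("touch")
p=s["tcp_pos"]; bot.movel([466,89,p[2]+9],max_speed=30); bot.grip(.2,60); st("gripped")
cv2.imwrite("pics/t1.png",imaging.capture("top"))
E
```

```text
[[ 608.04 -178.7     0.  ]
 [ 610.2    69.1     0.  ]]
[ 0.03  0.23 -0.46  0.87  0.   -0.1 ]
 t3.3 [466.44  88.99  75.42] yaw-3.012 F [-0.04  0.37 -0.02] op0.600 gf0.0
False
touch t5.6 [466.08  89.    20.09] yaw-3.012 F [-0.63 -0.34 -0.47] op0.602 gf0.0
gripped t6.4 [466.1   88.63  29.38] yaw-3.012 F [-1.2  -1.22  5.48] op0.304 gf59.7
```

Run:
```python
from h import *
bot.movel([466,89,80],max_speed=60); st("lift")
bot.movel([440,89,130],max_speed=150); st()
bot.movel([440,-335,130],rot=down(-.042),max_speed=150); st("carried")
c,s=np.cos(-.042),np.sin(-.042)
rx,ry=118-13,-45+16
tgt=np.array([422.5+c*rx-s*ry,-340.2+s*rx+c*ry]); print(tgt)
bot.movel([*tgt,130],max_speed=120); bot.movel([*tgt,75],max_speed=60); st()
t=imaging.capture("top"); s=imaging.capture("scene")
cv2.imwrite("pics/t2.png",np.vstack([up(t,330,450,150,260,4)[:,:480],up(s,300,420,240,340,4)[:,:480]])[:840])
cv2.imwrite("pics/t2s.png",np.hstack([up(t,335,445,160,260,3),up(s,300,420,240,340,3)]))
```

```text
lift t7.5 [465.67  88.99  79.72] yaw-3.012 F [-0.07  0.14 -4.65] op0.312 gf59.2
 t8.0 [440.35  89.01 129.85] yaw-3.012 F [ 0.35  0.61 -3.65] op0.305 gf59.3
carried t10.9 [ 440.05 -334.58  130.03] yaw3.100 F [-0.44  0.04 -3.37] op0.303 gf64.8
[ 526.19 -373.58]
 t12.9 [ 526.54 -373.87   75.49] yaw3.100 F [ 0.47  0.3  -3.31] op0.305 gf64.8
```

View pics/t2s.png

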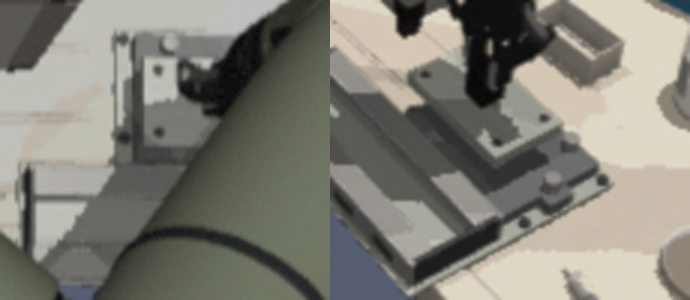

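Run:
```python
from h import *
x,y=526.2,-373.6
bot.movel([x,y,52],max_speed=60); bot.dwell(.2); st()
print(bot.movel([x,y,38],max_speed=12,threshold=4)); s=st("down"); bot.dwell(.5); st()
t=imaging.capture("top"); s=imaging.capture("scene")
cv2.imwrite("pics/t3.png",np.hstack([up(t,335,445,160,260,3),up(s,300,420,240,340,3)]))
```

```text
t13.8 [ 526.47 -373.88   52.39] yaw3.100 F [-0.06  0.95 -4.15] op0.309 gf64.8
True
down t14.7 [ 526.09 -373.49   40.14] yaw3.100 F [-1.04  1.54  6.56] op0.307 gf65.9
 t15.2 [ 526.1  -373.49   40.17] yaw3.100 F [0.23 0.96 6.5 ] op0.305 gf66.0
```

View pics/t3.png

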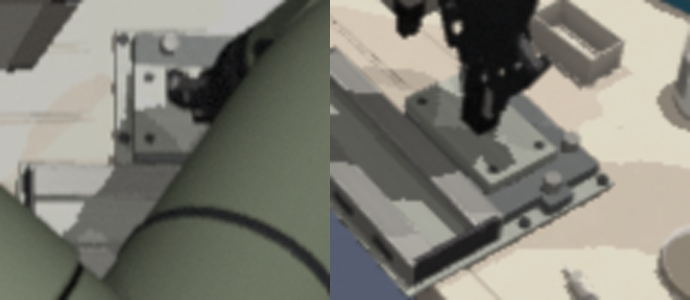

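Run:
```python
from h import *
bot.grip(.45,40); bot.dwell(.4); s=st("rel"); p=np.array(s["tcp_pos"]); p[2]+=2; bot.movel(p,max_speed=20); bot.grip(.2,40); s=st("grip"); p=np.array(s["tcp_pos"])
X=np.array([np.cos(-.042),np.sin(-.042),0]); Y=np.array([-X[1],X[0],0])
print(bot.movel(p+22*X,max_speed=12,threshold=12)); s=st("rear"); q=np.array(s["tcp_pos"]); print((q-p)@X)
bot.dwell(.4); st()
t=imaging.capture("top"); s=imaging.capture("scene")
cv2.imwrite("pics/t4.png",np.hstack([up(t,335,445,160,260,3),up(s,300,420,240,340,3)]))
```

```text
rel t16.0 [ 524.77 -372.33   38.33] yaw3.100 F [-0.72 -0.23  0.93] op0.449 gf0.0
grip t16.5 [ 524.98 -372.66   40.72] yaw3.100 F [-0.4   0.14  2.03] op0.313 gf40.3
True
rear t17.8 [ 538.76 -373.19   40.71] yaw3.099 F [-0.94  0.25  3.3 ] op0.319 gf40.5
13.784486947003167
 t18.2 [ 538.78 -373.19   40.7 ] yaw3.099 F [-0.65  0.31  5.67] op0.317 gf40.6
```

View pics/t4.png

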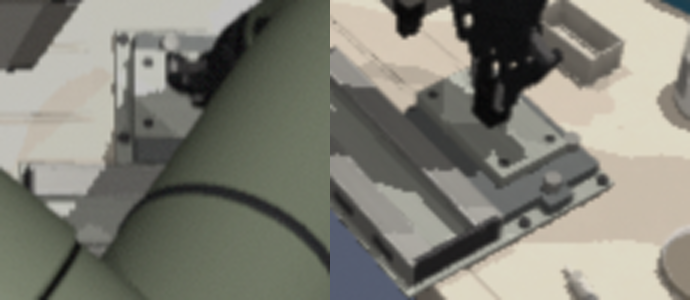

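Run:
```python
from h import *
X=np.array([np.cos(-.042),np.sin(-.042),0]); Y=np.array([-X[1],X[0],0])
for k in range(2):
    p=np.array(st()["tcp_pos"]); print(bot.movel(p+6*X,max_speed=6,threshold=15)); q=np.array(st("rear")["tcp_pos"]); print((q-p)@X)
s=imaging.capture("scene"); cv2.imwrite("pics/t5.png",up(s,320,420,250,340,6))
```

```text
t18.3 [ 538.79 -373.18   40.71] yaw3.099 F [-0.93  0.9   5.64] op0.317 gf40.6
True
rear t19.0 [ 538.48 -373.18   40.74] yaw3.098 F [-0.54 -0.11  4.19] op0.315 gf40.4
-0.3103139349738568
 t19.0 [ 538.48 -373.18   40.74] yaw3.098 F [-0.54 -0.11  4.19] op0.315 gf40.4
True
rear t19.6 [ 538.5  -373.18   41.  ] yaw3.097 F [-1.27 -0.71  3.28] op0.309 gf40.4
0.024874880374785684
```

View pics/t5.png

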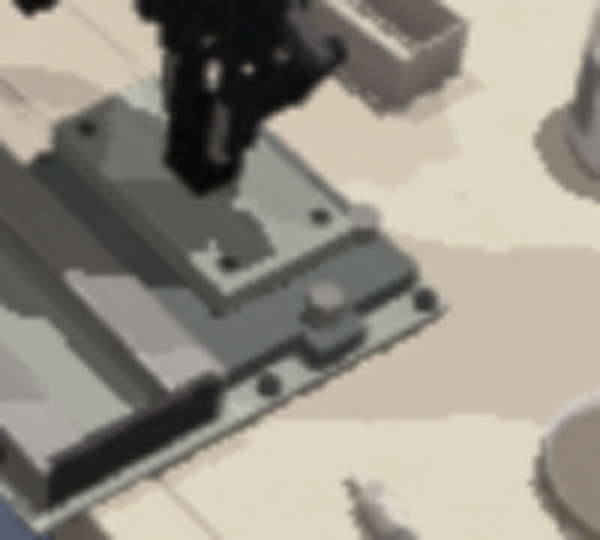

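Run:
```python
from h import *
X=np.array([np.cos(-.042),np.sin(-.042),0]); Y=np.array([-X[1],X[0],0])
p=np.array(st()["tcp_pos"]); print(bot.movel(p-26*Y+.4*X,max_speed=12,threshold=13)); q=np.array(st("side")["tcp_pos"]); print((q-p)@Y)
for D in(-Y,X,-Y):
    p=np.array(bot.get_state()["tcp_pos"]); print(bot.movel(p+6*D,max_speed=6,threshold=13)); q=np.array(st("again")["tcp_pos"]); print((q-p)@D)
bot.dwell(.4)
bot.grip(.5); bot.dwell(.2); s=st("rel")
p=np.array(s["tcp_pos"]); bot.movel([p[0],p[1],140],max_speed=100)
bot.move_ptp([440,-150,200],down(0))
bot.move_ptp([400,200,200],down(.1)); st()
t=imaging.capture("top"); s=imaging.capture("scene"); cv2.imwrite("pics/top6.png",t); cv2.imwrite("pics/sc6.png",s)
cv2.imwrite("pics/t6.png",np.hstack([up(t,335,445,160,260,3),up(s,300,420,240,340,3)]))
```

```text
t19.7 [ 538.5  -373.17   40.99] yaw3.097 F [-1.65 -0.29  3.56] op0.311 gf40.4
True
side t21.1 [ 537.71 -388.08   40.89] yaw3.098 F [0.03 1.33 3.31] op0.313 gf40.4
-14.929121557947765
True
again t21.9 [ 537.61 -388.     41.05] yaw3.100 F [-0.42  2.34  3.74] op0.312 gf40.5
-0.0724770806053985
True
again t22.6 [ 537.78 -387.94   41.28] yaw3.100 F [-1.06  1.02  3.92] op0.319 gf40.5
0.1664437439817211
True
again t23.3 [ 537.68 -388.04   41.65] yaw3.101 F [0.24 0.97 3.93] op0.316 gf40.5
0.10356000627616306
rel t24.2 [ 537.26 -388.04   41.37] yaw3.101 F [-0.77 -0.8   0.27] op0.498 gf0.0
 t27.7 [400.68 199.28 199.85] yaw-3.043 F [ 0.69 -0.25  0.81] op0.499 gf0.0
```

View pics/t6.png

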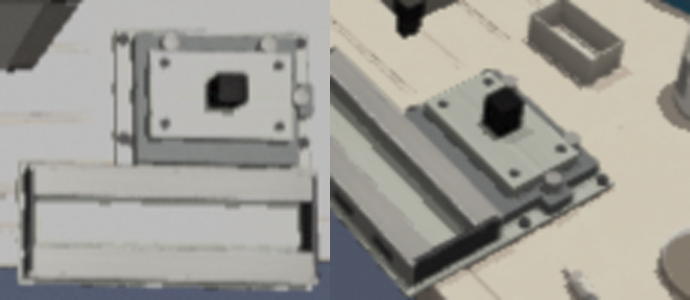

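```bash
cat >> h.py <<'E'
O=np.array([422.,-338.1]); RY=-.042
def rig(x,y): c,s=np.cos(RY),np.sin(RY); return np.array([O[0]+c*x-s*y,O[1]+s*x+c*y])
def pick(x,y,d):
    bot.grip(.5,70); bot.move_ptp([x,y,200],down(d)); bot.movel([x,y,115],max_speed=120); print(bot.movel([x,y,63],max_speed=40,threshold=8)); st("at")
    bot.grip(.1,70); s=st("closed"); p=s["tcp_pos"]; bot.movel([p[0],p[1],200],max_speed=100); st("lifted"); return p[2]-2
def carry(yk):
    bot.movel([430,200,200],max_speed=200); a=rig(0,yk); dl=-PI/2+RY
    bot.movel([*a,200],rot=down(dl),max_speed=170); st("over slot"); return a
E
python3 - <<'E'
from h import *
print("off",pick(494,256,.06)); a=carry(-75); bot.movel([*a,150],max_speed=100); bot.dwell(.2); st()
t=imaging.capture("top"); s=imaging.capture("scene"); cv2.imwrite("pics/top7.png",t); cv2.imwrite("pics/sc7.png",s)
cv2.imwrite("pics/t7.png",np.hstack([up(t,335,445,160,260,3),up(s,270,390,230,330,3)]))
E
```

```text
False
at t30.9 [494.25 256.09  63.28] yaw-3.082 F [-0.88  0.37  0.1 ] op0.500 gf0.0
closed t31.2 [494.19 255.94  63.3 ] yaw-3.082 F [ 0.22 -0.38  1.9 ] op0.181 gf70.6
lifted t32.7 [493.72 255.76 199.27] yaw-3.082 F [ 0.1   0.55 -0.72] op0.182 gf70.3
off 61.29639983919391
over slot t37.1 [ 418.91 -412.74  200.06] yaw1.529 F [ 0.92  0.47 -2.  ] op0.179 gf70.3
 t37.9 [ 419.26 -413.56  150.86] yaw1.529 F [-0.43 -0.32 -0.99] op0.177 gf70.3
```

View pics/t7.png

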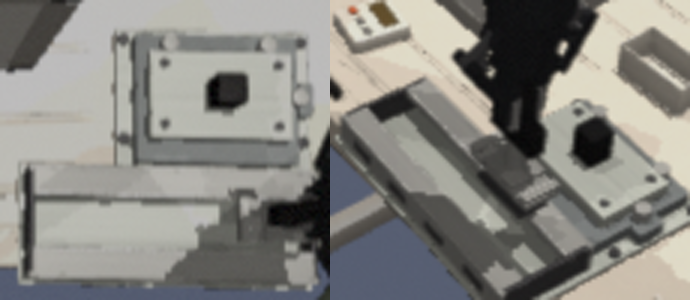

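```bash
cat >> h.py <<'E'
Xr=np.array([np.cos(RY),np.sin(RY),0]); Yr=np.array([-Xr[1],Xr[0],0])
def probe(D,r,f=4,v=12):
    p=np.array(bot.get_state()["tcp_pos"]); e=[]
    for sg in(1,-1):
        h=bot.movel(p+sg*r*D,max_speed=v,threshold=f); q=np.array(bot.get_state()["tcp_pos"]); e.append(((q-p)@D).round(2)); print(sg,h,e[-1])
        bot.movel(p,max_speed=30)
    return p,sum(e)/2
E
python3 - <<'E'
from h import *
a=rig(0,-75); print(bot.movel([*a,100],max_speed=80)); print(bot.movel([*a,75],max_speed=20,threshold=5)); st("in")
p,m=probe(Xr,9); print("mid",m)
E
```

```text
False
False
in t40.2 [ 418.95 -413.13   75.17] yaw1.529 F [-0.48  0.02 -0.98] op0.182 gf70.3
1 False 8.28
-1 True -3.1
mid 2.59
```

Run:
```python
from h import *
st()
p=np.array(bot.get_state()["tcp_pos"]); 
for r in(5,7,9,11):
    h=bot.movel(p+r*Xr,max_speed=10,threshold=10); s=st(f"{r} {h}"); print((np.array(s["tcp_pos"])-p)@Xr)
bot.movel(p+2*Xr,max_speed=20); st()
```

```text
t42.3 [ 418.6  -412.8    74.73] yaw1.530 F [-0.02  0.14 -1.66] op0.182 gf70.2
5 False t43.0 [ 423.61 -412.99   74.73] yaw1.530 F [ 0.31 -0.55 -1.29] op0.180 gf70.3
5.009620909883374
7 False t43.3 [ 425.65 -413.13   74.75] yaw1.530 F [ 0.05  0.44 -1.85] op0.184 gf70.3
7.052560484873949
9 False t43.6 [ 426.94 -413.14   74.66] yaw1.529 F [-2.42 -0.54  0.45] op0.181 gf70.4
8.34956297156753
11 False t44.0 [ 427.76 -413.2    74.62] yaw1.529 F [-6.27  0.62  3.25] op0.185 gf70.8
9.171923233936491
 t44.6 [ 420.97 -413.02   74.87] yaw1.530 F [ 0.06 -0.45 -0.46] op0.183 gf70.3
```

```bash
sed -i 's/^O=.*/O=np.array([424.2,-338.1])/' h.py
python3 - <<'E'
from h import *
a=rig(0,-75); bot.movel([*a,75],max_speed=20); bot.movel([*a,66],max_speed=20);st()
print(bot.movel([*a,54],max_speed=12,threshold=18)); s=st("pressed"); 
z=s["tcp_pos"][2]
bot.movel([*a,z],rot=down(RY),max_speed=20); st("turned")
p,m=probe(Xr,9,6); print("mid",m); st()
t=imaging.capture("scene");cv2.imwrite("pics/t8.png",up(t,270,390,230,330,5))
E
```

```text
Traceback (most recent call last):
  File "h.py", line 45, in <module>
    Xr=np.array([np.cos(RY),np.sin(RY),0]); Yr=np.array([-Xr[1],Xr[0],0])
                        ^^
NameError: name 'RY' is not defined. Did you mean: 'Ro'?
```

```bash
sed -i 's/^O=.*/O=np.array([424.2,-338.1]); RY=-.042/' h.py
python3 - <<'E'
from h import *
a=rig(0,-75); bot.movel([*a,75],max_speed=20); bot.movel([*a,66],max_speed=20);st()
print(bot.movel([*a,54],max_speed=12,threshold=18)); s=st("pressed"); 
z=s["tcp_pos"][2]
bot.movel([*a,z],rot=down(RY),max_speed=20); st("turned")
p,m=probe(Xr,9,6); print("mid",m); st()
E
```

```text
t45.5 [ 421.04 -413.05   66.23] yaw1.529 F [-0.8   0.31  1.66] op0.182 gf70.7
False
pressed t46.6 [ 421.02 -413.05   54.08] yaw1.529 F [-0.75  1.92  4.95] op0.185 gf71.0
turned t48.3 [ 421.86 -413.71   54.48] yaw3.099 F [ 1.91 -0.73  4.62] op0.187 gf71.0
1 True 5.98
-1 True -5.48
mid 0.25
 t50.3 [ 420.74 -413.41   54.17] yaw3.099 F [-2.83 -0.4   3.69] op0.185 gf71.0
```

```bash
cat >> h.py <<'E'
def release(a,zlock):
    print("up",bot.movel([*a,zlock],max_speed=15)); st("raised"); bot.movel([*a,zlock+6],max_speed=10,threshold=8); st("pull")
    p=bot.get_state()["tcp_pos"]; bot.movel([*a,zlock-1],max_speed=15); bot.grip(.42); bot.dwell(.3); st("rel"); bot.movel([*a,130],max_speed=90); bot.movel([*a,200],max_speed=200)
E
python3 - <<'E'
from h import *
release(rig(0,-75)+.25*Xr[:2],64.5)
bot.move_ptp([400,100,220],down(0))
t=imaging.capture("top"); s=imaging.capture("scene"); cv2.imwrite("pics/top9.png",t); cv2.imwrite("pics/sc9.png",s)
cv2.imwrite("pics/t9.png",np.hstack([up(t,335,445,160,260,3),up(s,270,390,230,330,3)]))
for T in(40,50):
  for a,c,b in blobs(t,104,184,190,248,T,60): print("nut",a,c,onz("top",c,82)[0][:2])
  for a,c,b in blobs(t,335,445,160,260,T,25): print("rig",a,c,onz("top",c,80)[0][:2])
print(rig(0,-75),proj("top",[[*rig(0,-75),82]]),proj("top",[[*rig(118,-45),61]]))
E
```

```text
up False
raised t51.1 [ 420.99 -413.2    60.46] yaw3.099 F [  2.95  -9.4  -26.24] op0.185 gf69.4
pull t51.3 [ 420.97 -413.37   60.27] yaw3.099 F [ 1.31 -0.37  0.64] op0.179 gf73.5
rel t52.4 [ 421.43 -413.11   63.83] yaw3.099 F [ 0.43 -0.09  0.06] op0.423 gf0.0
nut 151.4609375 [116.62 227.06] [453.12 387.24]
rig 36.5390625 [436.74 234.62] [ 417.85 -442.93]
rig 67.7734375 [422.63 233.73] [ 420.86 -406.33]
rig 48.765625 [407.92 191.3 ] [ 533.35 -374.58]
nut 167.5859375 [116.49 227.04] [453.19 387.59]
rig 44.8359375 [436.74 234.75] [ 417.53 -442.89]
rig 149.4921875 [424.83 234.05] [ 419.93 -412.01]
rig 115.203125 [410.09 190.11] [ 536.42 -380.51]
[ 421.05 -413.03] [[425.44 233.55]] [[410.83 189.88]]
```

View pics/t9.png

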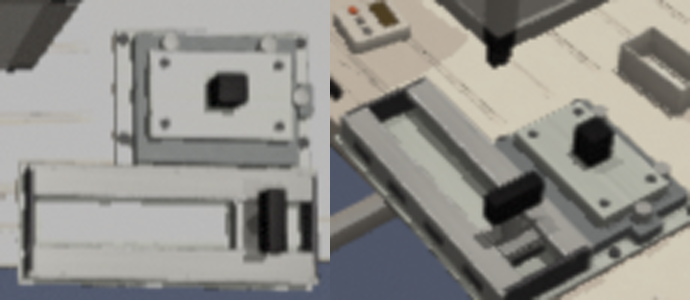

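Run:
```python
from h import *
s=cv2.imread("pics/sc9.png"); t=cv2.imread("pics/top9.png")
def hull(n,c,sz,z0,z1,yaw):
    P=[[c[0]+np.cos(yaw)*i*sz[0]/2-np.sin(yaw)*j*sz[1]/2,c[1]+np.sin(yaw)*i*sz[0]/2+np.cos(yaw)*j*sz[1]/2,z] for i in(-1,1) for j in(-1,1) for z in(z0,z1)]
    h=cv2.convexHull(proj(n,P).astype(np.float32)); M=cv2.moments(h); return np.r_[cv2.contourArea(h),M['m10']/M['m00'],M['m01']/M['m00'],h[:,0].min(0),h[:,0].max(0)]
for T in(30,40,50):
  for a,c,b in blobs(s,300,390,240,320,T,60): print("sc",T,a,c,b.min(0),b.max(0))
n=rig(0.25,-75); b=rig(118,-45)
for nm in("scene","top"):
  print(nm,"locked",hull(nm,n,(56,18),67.5,97.5,RY),"jam",hull(nm,n,(56,18),61.5,91.5,RY)); print("boss",hull(nm,b,(28,28),42,80,RY))
```

```text
sc 30 179.5625 [330.62 296.08] [319.05 286.52] [342.57 305.32]
sc 30 132.2109375 [357.1  277.11] [350.3  268.81] [363.83 285.49]
sc 30 65.3359375 [325.69 245.19] [319.49 239.42] [331.1  251.83]
sc 40 196.1171875 [330.64 295.96] [318.61 285.72] [343.04 305.67]
sc 40 143.8671875 [357.14 276.99] [350.12 268.34] [364.04 285.66]
sc 40 73.9375 [325.71 245.07] [320.81 239.56] [331.06 251.31]
sc 50 209.3046875 [330.64 295.92] [318.2  285.05] [343.39 306.09]
sc 50 152.1796875 [357.17 276.95] [349.9  268.11] [364.32 285.87]
sc 50 82.609375 [325.78 244.91] [320.44 239.56] [331.44 251.44]
scene locked [273.02 330.86 295.41 319.97 285.05 341.94 305.89] jam [271.28 330.71 296.96 319.85 286.63 341.76 307.42]
boss [212.44 357.47 276.67 349.73 266.93 365.34 286.52]
top locked [234.44 425.58 233.39 420.07 222.03 431.1  244.64] jam [231.65 424.86 233.57 419.39 222.27 430.34 244.75]
boss [175.21 410.95 189.8  403.65 183.31 418.25 196.28]
```

```bash
cat >> h.py <<'E'
def full(x,y,d,yk):
    pick(x,y,d); a=carry(yk)
    bot.movel([*a,95],max_speed=120); st(); print(bot.movel([*a,72],max_speed=20,threshold=6)); s=st("in"); 
    if s["tcp_pos"][2]>74: return
    print(bot.movel([*a,52],max_speed=12,threshold=14)); s=st("pressed"); z=s["tcp_pos"][2]
    if z>56: return
    bot.movel([*a,z],rot=down(RY),max_speed=20); st("turned")
    p,m=probe(Xr,9,6); print("mid",m,(p[:2]-a)@Xr[:2])
    a=a+Xr[:2]*(m+(p[:2]-a)@Xr[:2])
    bot.movel([*a,59.5],max_speed=12,threshold=10); st("raised");
E
python3 - <<'E'
from h import *
full(472.5,316.5,-.1,0)
E
```

```text
False
at t59.2 [472.74 316.61  63.31] yaw3.042 F [ 0.37  0.39 -0.23] op0.497 gf0.0
closed t59.6 [472.65 316.5   63.28] yaw3.042 F [-0.56 -0.43  2.75] op0.183 gf70.5
lifted t61.1 [472.22 316.28 199.27] yaw3.042 F [ 0.75 -0.4  -0.82] op0.181 gf70.2
over slot t65.2 [ 424.25 -337.71  200.03] yaw1.529 F [-0.7   0.05 -2.09] op0.178 gf70.2
 t66.2 [ 424.67 -338.58   95.72] yaw1.529 F [-0.    0.4  -0.98] op0.184 gf70.2
False
in t67.5 [ 424.3  -338.2    72.15] yaw1.529 F [ 0.58 -0.82 -1.57] op0.184 gf70.2
False
pressed t69.3 [ 424.18 -338.17   52.05] yaw1.529 F [-1.64 -0.23  5.  ] op0.182 gf70.9
turned t71.0 [ 425.18 -338.46   52.38] yaw3.100 F [ 2.07 -0.48  4.96] op0.178 gf70.9
1 True 5.76
-1 False -8.63
mid -1.4350000000000005 0.997535709897528
raised t74.2 [ 423.92 -338.01   59.51] yaw3.099 F [-1.24  1.44  3.28] op0.179 gf70.7
```

```bash
cat >> h.py <<'E'
def finish():
    s=bot.get_state(); a=np.array(s["tcp_pos"][:2])
    print(bot.movel([*a,66],max_speed=10,threshold=9)); st("caught"); 
    p=bot.get_state()["tcp_pos"]; bot.movel([*a,p[2]-1],max_speed=15); bot.grip(.42); bot.dwell(.3); st("rel"); bot.movel([*a,130],max_speed=90); bot.movel([*a,200],max_speed=200)
E
python3 - <<'E'
from h import *
finish()
E
```

```text
True
caught t74.5 [ 423.48 -337.92   60.07] yaw3.099 F [ 0.86 -0.26  2.21] op0.182 gf70.7
rel t75.3 [ 423.95 -337.99   59.06] yaw3.099 F [ 0.5  -0.29 -0.16] op0.416 gf0.0
```

```bash
cat >> h.py <<'E'
def hull(n,c,sz,z0,z1,yaw):
    P=[[c[0]+np.cos(yaw)*i*sz[0]/2-np.sin(yaw)*j*sz[1]/2,c[1]+np.sin(yaw)*i*sz[0]/2+np.cos(yaw)*j*sz[1]/2,z] for i in(-1,1) for j in(-1,1) for z in(z0,z1)]
    h=cv2.convexHull(proj(n,P).astype(np.float32)); M=cv2.moments(h); return np.r_[M['m10']/M['m00'],M['m01']/M['m00']]
def check():
    t=imaging.capture("top"); s=imaging.capture("scene")
    for n,I,box in(("top",t,(335,445,160,260)),("scene",s,(290,390,225,325))):
        bl=[c for T in(30,40,50) for a,c,b in blobs(I,*box,T,50)]
        for m,c,sz,z0,z1 in [("nut%d"%y,rig(0,y),(56,18),67.5,97.5) for y in(-75,0,75)]+[("boss",rig(118,-45),(28,28),42,80)]:
            h=hull(n,c,sz,z0,z1,RY); d=[x-h for x in bl if np.linalg.norm(x-h)<9]; print(n,m,h,np.array(d).round(1).tolist())
    return t,s
E
python3 - <<'E'
from h import *
bot.move_ptp([400,60,230],down(0)); t,s=check()
for T in(40,50):
  for a,c,b in blobs(t,104,184,190,248,T,60): print("nut",a,c,onz("top",c,82)[0][:2],(b-c).round(1).tolist())
E
```

```text
top nut-75 [425.58 233.49] [[-3.0, 0.2], [-3.0, 0.2], [-0.7, 0.3]]
top nut0 [396.69 232.82] [[-3.0, 0.7], [-0.7, 0.3]]
top nut75 [367.79 232.15] []
top boss [410.95 189.8 ] [[-0.9, 0.3]]
scene nut-75 [330.78 295.45] [[-0.4, 0.7], [-0.9, 0.6], [-1.0, 0.6]]
scene nut0 [313.94 278.02] [[-0.5, 0.7], [-0.5, 0.6], [-0.5, 0.6]]
scene nut75 [298.35 261.9 ] []
scene boss [357.47 276.67] [[-0.4, 0.4], [-0.3, 0.3], [-0.3, 0.3]]
nut 173.515625 [117.22 227.77] [451.25 385.64] [[-5.7, -10.0], [3.9, -11.0], [6.2, 9.7], [-3.4, 10.8]]
nut 192.4921875 [117.11 227.73] [451.35 385.91] [[-6.0, -10.3], [4.3, -11.4], [6.7, 9.9], [-3.7, 11.1]]
```

Run:
```python
from h import *
full(451.5,386,.155,75)
```

```text
False
at t82.2 [451.73 386.13  63.3 ] yaw-2.987 F [-0.24  0.54 -0.3 ] op0.499 gf0.0
closed t82.5 [451.71 386.02  63.3 ] yaw-2.987 F [ 0.1  -0.16  2.15] op0.184 gf70.6
lifted t84.0 [451.31 385.72 199.21] yaw-2.987 F [-0.42  0.98 -1.54] op0.183 gf70.3
over slot t88.0 [ 427.38 -262.68  200.01] yaw1.530 F [-0.25 -0.54 -1.87] op0.183 gf70.2
 t89.0 [ 427.85 -263.54   95.62] yaw1.529 F [ 0.58 -0.17 -1.81] op0.183 gf70.3
False
in t90.3 [ 427.45 -263.24   72.14] yaw1.529 F [-0.96  0.27 -1.13] op0.187 gf70.3
False
pressed t92.2 [ 427.31 -263.2    52.05] yaw1.529 F [-1.4   0.04  4.96] op0.183 gf71.0
turned t93.9 [ 428.39 -263.45   52.37] yaw3.099 F [3.05 0.01 5.59] op0.183 gf71.0
1 True 1.61
-1 False -7.73
mid -3.06 1.0548901157868331
raised t96.8 [ 426.15 -263.15   59.7 ] yaw3.099 F [0.9  0.17 2.96] op0.181 gf70.8
```

Run:
```python
from h import *
finish(); bot.move_ptp([400,60,230],down(0)); t,s=check(); st()
cv2.imwrite("pics/t10.png",np.hstack([up(t,335,445,160,260,3),up(s,270,390,230,330,3)]))
```

```text
True
caught t97.1 [ 426.31 -263.13   60.05] yaw3.099 F [0.76 0.3  1.65] op0.182 gf70.7
rel t98.0 [ 426.09 -263.12   59.01] yaw3.099 F [0.32 0.73 0.34] op0.422 gf0.0
top nut-75 [425.58 233.49] [[-3.0, 0.2], [-3.0, 0.2], [-0.7, 0.3]]
top nut0 [396.69 232.82] [[-3.0, 0.6], [-0.9, 0.6]]
top nut75 [367.79 232.15] [[-0.9, 1.9]]
top boss [410.95 189.8 ] [[-0.9, 0.3]]
scene nut-75 [330.78 295.45] [[-0.5, 0.7], [-0.9, 0.6], [-1.0, 0.6]]
scene nut0 [313.94 278.02] [[-1.0, 0.8], [-1.2, 0.8], [-1.4, 0.8]]
scene nut75 [298.35 261.9 ] [[-0.7, 1.0], [-0.6, 0.9], [-0.5, 0.9]]
scene boss [357.47 276.67] [[-0.4, 0.4], [-0.3, 0.3], [-0.3, 0.3]]
 t100.7 [400.38  59.09 229.71] yaw3.140 F [ 0.08  0.58 -0.25] op0.422 gf0.0
```

View pics/t10.png

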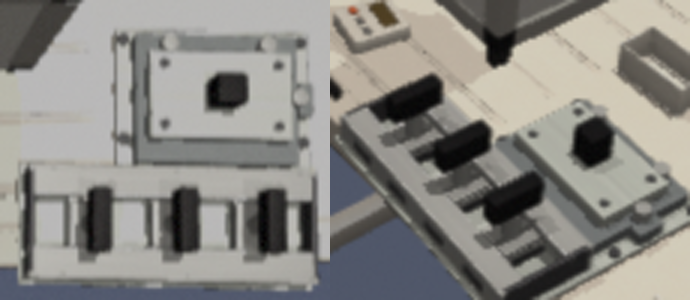

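Run:
```python
from h import *
p=np.array([*rig(0,75),82.])
J=np.hstack([np.vstack([(proj(n,p+e)-proj(n,p))[0] for e in np.eye(3)]) for n in("top","scene")]).T
print(J)
for d in([-.2,1.5,.15,.3],[-.2,.3,-.3,.15]): print(np.linalg.lstsq(J,np.array(d),rcond=None)[0::3])
```

```text
[[-0.02 -0.38  0.07]
 [-0.38  0.01 -0.03]
 [ 0.28 -0.21  0.01]
 [-0.14 -0.2  -0.26]]
(array([-2.29, -0.26, -0.25]), array([0.52, 0.48, 0.23]))
(array([-0.72,  0.45, -0.54]), array([0.52, 0.48, 0.23]))
```

Run:
```python
from h import *
a=np.array([426.1,-263.1]); bot.move_ptp([*a,200],down(RY)); bot.movel([*a,115],max_speed=100); bot.movel([*a,60.5],max_speed=40,threshold=10)
bot.grip(.1,60); st("grip"); bot.movel([*a,55],max_speed=15); st("pressed"); b=a+2.3*Xr[:2]
bot.movel([*b,55],max_speed=15); st("shift"); bot.movel([*b,60],max_speed=12); st("up")
bot.grip(.42); bot.dwell(.3); bot.movel([*b,130],max_speed=90); bot.movel([*b,200],max_speed=150)
bot.move_ptp([400,60,230],down(0)); check(); st()
```

```text
grip t104.8 [ 426.35 -263.49   60.92] yaw3.099 F [-0.94  0.29  2.95] op0.183 gf60.2
pressed t105.3 [ 426.34 -263.41   55.11] yaw3.100 F [-0.82 -1.53  4.28] op0.186 gf60.4
shift t105.6 [ 427.75 -263.09   54.81] yaw3.100 F [-2.66 -1.65  4.31] op0.185 gf60.4
up t106.2 [ 428.41 -263.02   60.  ] yaw3.100 F [-2.51 -1.22  3.36] op0.187 gf60.3
top nut-75 [425.58 233.49] [[-3.0, 0.2], [-2.9, 0.2], [-0.7, 0.5]]
top nut0 [396.69 232.82] [[-3.0, 0.7], [-0.9, 0.6]]
top nut75 [367.79 232.15] [[-1.0, 1.3]]
top boss [410.95 189.8 ] [[-2.8, 1.4], [-0.9, 0.3]]
scene nut-75 [330.78 295.45] [[-0.4, 0.6], [-0.9, 0.6], [-1.0, 0.6]]
scene nut0 [313.94 278.02] [[-0.9, 0.8], [-1.2, 0.8], [-1.4, 0.8]]
scene nut75 [298.35 261.9 ] [[-0.5, 0.7], [-0.4, 0.6], [-0.4, 0.6]]
scene boss [357.47 276.67] [[-0.4, 0.4], [-0.3, 0.3], [-0.3, 0.3]]
 t109.7 [400.43  59.11 229.75] yaw3.140 F [-0.16 -0.41  0.85] op0.417 gf0.0
```

```bash
python3 -c "
from h import *
print(bot.sign_off())"
```

```text
the job is handed in; nothing more can be done
None
```

I handed the job in at about 110 s of the 210 s allowed: the last pictures show the plate home against all three stops and all three nuts turned across at locked height, the sign-off call gave no verdict, and I did not measure the timer and marker again.

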